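Release the carved masks and weigh them on the balance

ROBOT

A 6-joint arm with a two-finger parallel gripper is mounted at the origin on the work surface. World frame = base frame: x ahead of the robot, y to its left, z up, the work surface at z = 0. Lengths are in m, angles in rad, forces in N, time in s.
With the tool pointing down it reaches from about 0.325 to 0.9 m from the base axis. Payload 6.1 kg.
Tool frame: the origin (TCP) lies midway between the tips of the shut fingers; the grasp point (between the pads) lies 19 mm behind it (env.grip_point_offset is the distance from the TCP to the grasp point, in m); z points along the fingers, y is the line along which they close (so a half turn about z gives the same grasp; the last joint's range is limited). The gripper opens to 85 mm and grips with 20 to 120 N. Pads are 22 mm wide; open, the fingers measure 114 mm over their backs; the gripper's body (76 mm by 85 mm) begins 54 mm behind the grasp point. The pads swing forward as they close: fully open they stand 13 mm farther back than shut.
Start: joints at [1.121, 0.22, 1.526, -0, 1.395, -0.126], TCP at [0.199, 0.593, 0.231] pointing down, gripper open.
Joint ranges: [-2.98, 2.98], [-0.91, 2.08], [0.09, 2.57], [-1.24, 4.39], [0.2, 2.65], [-2.68, 2.68]. Speed limits (rad/s): [2.57, 2.57, 3.01, 3.14, 3.14, 3.14].

INTERFACE

Orientations are given as a rotation vector (axis times angle).
In Python, from cell import monitor, camera, env gives the robot as it stands.
- The arm moves only by the tool apply_moves, never from a script. Its argument "commands" is a list of rows, each a list of 5 numbers: the finger opening in mm, from 0 to 85.4, then the shift along the tool's x, y, z in mm, then the turn about the tool's z in rad. A call has exactly 10 rows; each row is the pose to reach, as a shift and turn from the pose commanded when the call began, along the tool's axes at that moment; what a row does not reach only later rows make up. A row lasts 1/10 s, in which the tool goes at most 50 mm and 8.59 degrees, less where a joint would pass 70% of its speed; a pose out of reach is approached as far as the arm can. A call with a gripper value outside its range is refused whole. The fingers move at their own pace and stop on an object; "force" is the grip in N (left out, the last holds). Time passes only in rows, so rows that repeat a pose let the fingers close, or fill a call up. It gives the time, the measured TCP pose, the force, the opening and the grip force at its end, in the units of the state.
- monitor.sense(): the state, without advancing time (a new reading comes with each control period).
- camera(name): name is "side" or "top"; returns a dict with "frame" (384x512x3 uint8, red, green, blue), "fx", "fy", "cx", "cy" (pixels), "rvec" (rotation vector, rad) and "tvec" (3), from world to camera coordinates, as OpenCV has them. Camera axes: x right, y down, z forward; pixel columns grow to the right and rows downward; lengths in m; the calibration is good to about 2 mm. A picture is of the moment at which its call begins. There is no depth.
- env.job_done(): hands the job in; it is judged then, once.
The state is a dict: "t": time; "joint_positions": joint angles; "joint_vel": joint speeds; "joint_torque": joint torques, N m; "tcp_pos": TCP position; "tcp_rot": TCP orientation; "force": force on the tool from outside, world axes, zero at the start; "wrist_torque": the same for the moment, N m; "opening": finger opening in m; "gripper_force": force on a finger pad.
Only numpy, scipy, OpenCV 4.12 (cv2) and the standard library are available. Lean on these libraries where they do the work, as an engineer would, in place of code of your own. Each camera call takes 0.05 s, during which the arm holds its last target. There are 200 camera calls.

TASK

First turn all three red hold-down knobs on the board clockwise to their end stops, also at a place where no mask lies. Then lay every mask from the board face up in the white pan of the balance and put brass weights in the black pan until the beam stands level, leaving the weights that are not needed on the bench. Leave the gouges, mallet, cork block, tin and brush where they are.

Things in the scene. Friction and masses are not known exactly. Their poses are not given: they have to be found in the camera images.
- beam (a joint): Tilt of the beam of the green two-pan balance (fixed to the bench), rad: 0 level, positive when the black pan is up and the white pan down; stops at +-0.12. Empty it rests level. A weak spring pulls it level: 25 g too much on one pan takes it to the stop, 10 g tilts it about 0.05. Settles in about 1 s. A linkage keeps both pans horizontal; where on a pan a load stands does not matter.
- goods_pan (a point): Middle of the floor (upper face) of the white pan, for the masks. y points along the beam to the black pan 220 mm away, x away from the robot. 108 mm above the bench when level, +-13 mm with the beam. Floor 214 mm (x) by 104 mm (y) inside a 3 mm thick lip, 7 mm above the floor. Between the pans two green posts, 89 mm tall, carry the beam.
- weights_pan (a point): Middle of the floor (upper face) of the black pan, for the weights; same size, height and axes as the white pan.
- board: Plywood hold-down board fixed to the bench, 145 x 310 mm, 12 mm thick, origin on the bench. x points away from the robot, y along three stations at y = +100, 0, -100 mm (knob0, 1, 2), 100 mm apart: a mask lies centred at x = 32 mm, its knob axis stands at x = -30 mm. A stop strip at x = 64 to 76 mm stands 9 mm above the board.
- knob0 (a joint): Turn of the captive hold-down knob at board y = +100 mm, rad. At 0 its steel finger points along board +x over the mask's chin and blocks lifting; turns clockwise seen from above; at the end stop, 1.4, the finger points nearly along board -y and the mask is free. Starts at 0 to 0.25, stays where left (friction 0.05 N m).
- grip0 (a point): Knob0's grip point: on its vertical axis, 70 mm above the bench, in a red bar grip 38 mm long, 14 mm thick, 54 to 82 mm above the bench, lying along the steel finger. Finger: 18 mm wide, reaches 48 mm from the axis, 46 to 54 mm above the bench; a round 26 mm hub rises to 56 mm. Turns with the knob: x points along the finger.
- knob1 (a joint): Turn of the captive hold-down knob at board y = 0 mm, rad. At 0 its steel finger points along board +x over the mask's chin and blocks lifting; turns clockwise seen from above; at the end stop, 1.4, the finger points nearly along board -y and the mask is free. Starts at 0 to 0.25, stays where left (friction 0.05 N m).
- grip1 (a point): Knob1's grip point: on its vertical axis, 70 mm above the bench, in a red bar grip 38 mm long, 14 mm thick, 54 to 82 mm above the bench, lying along the steel finger. Finger: 18 mm wide, reaches 48 mm from the axis, 46 to 54 mm above the bench; a round 26 mm hub rises to 56 mm. Turns with the knob: x points along the finger.
- knob2 (a joint): Turn of the captive hold-down knob at board y = -100 mm, rad. At 0 its steel finger points along board +x over the mask's chin and blocks lifting; turns clockwise seen from above; at the end stop, 1.4, the finger points nearly along board -y and the mask is free. Starts at 0 to 0.25, stays where left (friction 0.05 N m).
- grip2 (a point): Knob2's grip point: on its vertical axis, 70 mm above the bench, in a red bar grip 38 mm long, 14 mm thick, 54 to 82 mm above the bench, lying along the steel finger. Finger: 18 mm wide, reaches 48 mm from the axis, 46 to 54 mm above the bench; a round 26 mm hub rises to 56 mm. Turns with the knob: x points along the finger.
- mask_pale: Small carved mask of pale lime wood, lying face up: 60 mm long (its x, chin towards -x), 46 mm wide (y), 30 mm thick with a nose to about 38 mm (the brows and nose are no obstacle to fingers). Weighs about 50 g (within 2 percent). Origin at the centre of its underside. May be absent (None).
- mask_red: Small carved mask of reddish pear wood, lying face up: 60 mm long (its x, chin towards -x), 46 mm wide (y), 30 mm thick with a nose to about 38 mm (the brows and nose are no obstacle to fingers). Weighs about 75 g (within 2 percent). Origin at the centre of its underside. May be absent (None).
- mask_dark: Small carved mask of nearly black ebony, lying face up: 60 mm long (its x, chin towards -x), 46 mm wide (y), 30 mm thick with a nose to about 38 mm (the brows and nose are no obstacle to fingers). Weighs about 100 g (within 2 percent). Origin at the centre of its underside. May be absent (None).
- w25: Brass 25 g weight, 16 mm across, 14 mm tall body with a small knob adding 7 mm; origin at the centre of its underside. Stands on the bench. There is one each of 25, 50, 100 and 200 g.
- w50: Brass 50 g weight, 20 mm across, 18 mm tall body with a small knob adding 7 mm; origin at the centre of its underside. Stands on the bench. There is one each of 25, 50, 100 and 200 g.
- w100: Brass 100 g weight, 24 mm across, 25 mm tall body with a small knob adding 7 mm; origin at the centre of its underside. Stands on the bench. There is one each of 25, 50, 100 and 200 g.
- w200: Brass 200 g weight, 30 mm across, 34 mm tall body with a small knob adding 7 mm; origin at the centre of its underside. Stands on the bench. There is one each of 25, 50, 100 and 200 g.
- gouge_a: Carving gouge with a pale handle, 240 mm long, lying at the back. Not part of the job: leave it where it is.
- gouge_b: Carving gouge, 230 mm long, lying at the left. Not part of the job: leave it where it is.
- gouge_c: Narrow carving gouge, 230 mm, lying at the back right. Not part of the job: leave it where it is.
- mallet: Dark round carver's mallet, 84 mm across, 190 mm tall, standing head down. Not part of the job: leave it where it is.
- sanding_block: Cork block 70 x 35 x 25 mm. Not part of the job: leave it where it is.
- wax_tin: Round tin, 56 mm across, 30 mm tall, between the weights and the balance. Not part of the job: leave it where it is.
- dust_brush: Bench brush lying at the right, origin under its middle. Not part of the job: leave it where it is.
Mind the look-alikes: they are no part of the job. Of the things like the mask_pale, leave any that is pink; of the rest the larger one is meant.

How it is judged:
On the way, in this order (a step that is already met when the one before it is completed fails the run):
1. all three hold-down knobs are turned to their end stops (value of joint each of knob0, knob1, knob2 above 1.3 rad), for 0.2 s.
2. every mask lies face up in the white pan (x of mask_pale in the frame of goods_pan between -0.105 and 0.105 m and y of mask_pale in the frame of goods_pan between -0.053 and 0.053 m and z of mask_pale in the frame of goods_pan between -0.01 and 0.025 m and angle between each of mask_pale, mask_red, mask_dark's own z axis and vertical below 0.2 rad and x of mask_red in the frame of goods_pan between -0.105 and 0.105 m and y of mask_red in the frame of goods_pan between -0.053 and 0.053 m and z of mask_red in the frame of goods_pan between -0.01 and 0.025 m and x of mask_dark in the frame of goods_pan between -0.105 and 0.105 m and y of mask_dark in the frame of goods_pan between -0.053 and 0.053 m and z of mask_dark in the frame of goods_pan between -0.01 and 0.025 m), for 0.2 s.
At the end, for the whole second after the job is handed in: All knobs at 1.3 rad or more; every present mask in the white pan, face up (within 0.2 rad); each weight either in the black pan or on the bench; beam at rest and level within 0.05 rad (all of step 1 and all of step 2 and ((x of w25 in the frame of weights_pan between -0.105 and 0.105 m and y of w25 in the frame of weights_pan between -0.053 and 0.053 m and z of w25 in the frame of weights_pan between -0.01 and 0.025 m) or height (world z) of w25 below 0.02 m) and ((x of w50 in the frame of weights_pan between -0.105 and 0.105 m and y of w50 in the frame of weights_pan between -0.053 and 0.053 m and z of w50 in the frame of weights_pan between -0.01 and 0.025 m) or height (world z) of w50 below 0.02 m) and ((x of w100 in the frame of weights_pan between -0.105 and 0.105 m and y of w100 in the frame of weights_pan between -0.053 and 0.053 m and z of w100 in the frame of weights_pan between -0.01 and 0.025 m) or height (world z) of w100 below 0.02 m) and ((x of w200 in the frame of weights_pan between -0.105 and 0.105 m and y of w200 in the frame of weights_pan between -0.053 and 0.053 m and z of w200 in the frame of weights_pan between -0.01 and 0.025 m) or height (world z) of w200 below 0.02 m) and value of joint beam between -0.05 and 0.05 rad and velocity of joint beam between -0.05 and 0.05 rad/s); the robot touches nothing.
It fails at once if a gouge, the mallet, cork block, tin or brush is moved by more than 30 mm (distance of any of gouge_a, gouge_b, gouge_c, mallet, sanding_block, wax_tin, dust_brush from where it was at the start of the episode above 0.03 m).
Of mask_pale, mask_red, mask_dark only 2 to 3 are there at a start; the rules pass over those that are not, and their reading is None.
At some moment in a run one of w25, w50, w100, w200 may be knocked a few centimetres aside while the robot is not near it.
It also fails if it takes over 192 s, if anything falls off the work surface, if the arm or the gripper's body presses on something with over 40 N, if the wrist force passes 120 N, or if a joint passes its speed limit or range.

## Working session

There is one attempt and no reset: what is moved stays moved. The work goes in short steps, Python scripts to look and compute and a tool call to move; the robot and the scene stay as the last step left them, time stands still between calls to the robot, and variables do not carry over. Pictures are saved under pics/ and viewed, at most 14 in all, crops included, and the job is handed in when it is done.

Besides the shell and the picture viewer there is one more tool, called after "Request:" by a JSON object that holds its "method" and its "body", one argument or row to a line. apply_moves: Moves the arm, as the interface text tells. Its arguments: {"type":"object","properties":{"commands":{"type":"array"},"force":{"type":"number"}},"required":["commands"]}

```bash
mkdir -p pics; ls; cat > h.py <<'E'
import numpy as np,cv2
from cell import monitor,camera,env
def shot(n,f=None):
    c=camera(n)
    if f: cv2.imwrite('pics/'+f,cv2.cvtColor(c['frame'],cv2.COLOR_RGB2BGR))
    R=cv2.Rodrigues(np.array(c['rvec'],float))[0];c['R']=R;c['o']=-R.T@np.array(c['tvec'])
    return c
def d(c,u,v):
    return c['R'].T@np.array([(u-c['cx'])/c['fx'],(v-c['cy'])/c['fy'],1.])
def ray(c,u,v,z):
    r=d(c,u,v);return (c['o']+r*(z-c['o'][2])/r[2]).round(4)
def tri(c1,p1,c2,p2):
    a,b=d(c1,*p1),d(c2,*p2);s=np.linalg.lstsq(np.c_[a,-b],c2['o']-c1['o'],rcond=None)[0]
    A=c1['o']+s[0]*a;B=c2['o']+s[1]*b;return ((A+B)/2).round(4),np.linalg.norm(A-B).round(4)
def proj(c,P):
    return cv2.projectPoints(np.array([P],float),np.array(c['rvec'],float),np.array(c['tvec'],float),np.array([[c['fx'],0,c['cx']],[0,c['fy'],c['cy']],[0,0,1.]]),None)[0].ravel().round(1)
E
python3 - <<'E'
from h import *
import pickle
D={}
for n in('top','side'):
    c=D[n]=shot(n,n+'0.png');print(n,c['fx'],c['cx'],c['cy'],c['o'],c['R'].round(3).tolist())
    f=c['frame']; cv2.imwrite(f'pics/{n}0b.png',cv2.resize(cv2.cvtColor(f,cv2.COLOR_RGB2BGR),(800,600),interpolation=cv2.INTER_CUBIC))
pickle.dump(D,open('d0.pkl','wb'))
print(monitor.sense())
E
```

```text
pics
top 453.7130355363506 250.04328434769172 194.49865312681553 [ 3.34116849e-01 -1.03785935e-03  1.57422028e+00] [[-0.015, -1.0, -0.016], [-0.992, 0.017, -0.127], [0.128, 0.014, -0.992]]
side 388.82022015091275 254.87846257762712 186.98036129781934 [ 0.17814212 -0.84951677  0.78694628] [[0.935, -0.354, 0.008], [-0.209, -0.57, -0.795], [0.286, 0.742, -0.607]]
{'t': 0.1, 'joint_positions': array([ 1.12089373e+00,  2.21166289e-01,  1.52751190e+00, -1.66908675e-06,
        1.39470637e+00, -1.26093815e-01]), 'joint_vel': array([ 0.0014503 , -0.00248567, -0.0033344 , -0.00035009,  0.00019415,
        0.00092175]), 'joint_torque': array([ 1.83684453e-03, -4.98239815e+01, -3.90549874e+01, -2.30241631e-05,
        5.52165991e-03, -1.74948764e-05]), 'tcp_pos': array([0.19861977, 0.59201561, 0.23028881]), 'tcp_rot': array([-5.06335961e-01, -3.10000537e+00,  2.69908917e-03]), 'force': array([ 0.19913045, -0.01818115,  0.63641412]), 'wrist_torque': array([ 0.0427793 , -0.00505465,  0.01097605]), 'gripper_force': 0.0, 'opening': 0.0854056929997381}
```

View pics/top0b.png

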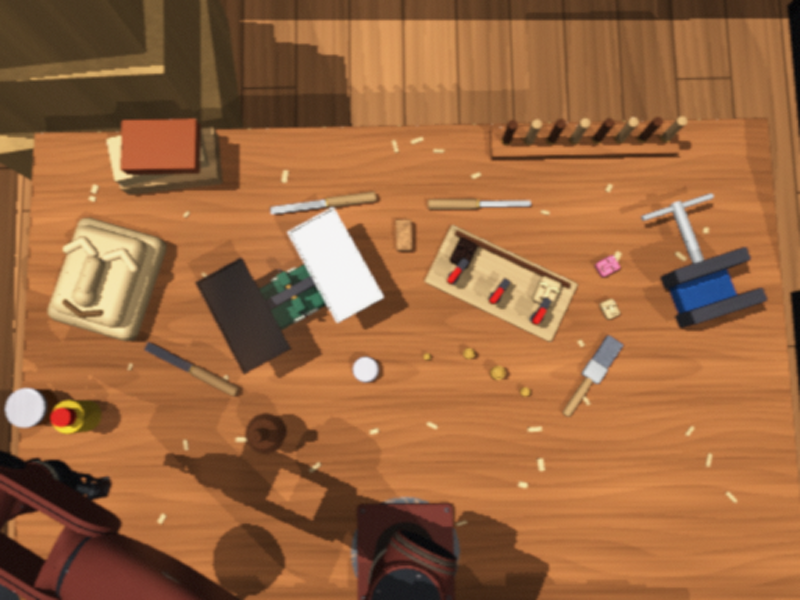

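View pics/side0b.png

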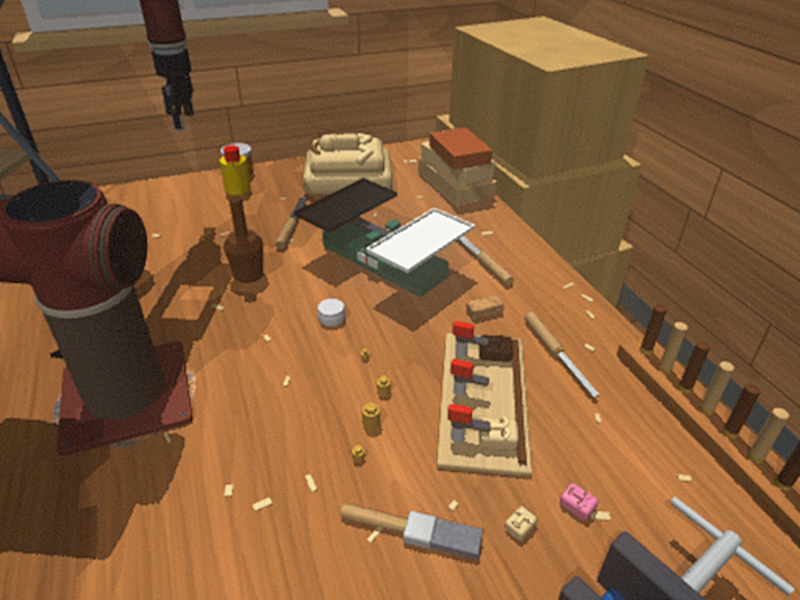

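Top view (800×600): dark mask (463,248) at station 0, station 1 empty, pale mask (547,288) at station 2. Look-alikes are pink (607,265), small pale (610,309) and the huge beige carving (110,275), none of them on the board. I choose the pale one on the board. Weights are at (427,356), (470,353), (499,373) and (525,391); pans are white (335,265) and black (243,315).

```bash
python3 - <<'E'
from h import *
import pickle
D=pickle.load(open('d0.pkl','rb'))
def blobs(c,lo,hi,roi,mn=8):
    h=cv2.cvtColor(c['frame'],cv2.COLOR_RGB2HSV);m=cv2.inRange(h,lo,hi)
    z=np.zeros_like(m);x0,y0,x1,y1=[int(a*.64) for a in roi];z[y0:y1,x0:x1]=m[y0:y1,x0:x1]
    n,l,s,ce=cv2.connectedComponentsWithStats(z)
    out=[]
    for i in range(1,n):
        if s[i,4]>=mn:
            p=np.argwhere(l==i)[:,::-1].astype(np.float32)
            out.append((ce[i],s[i,4],cv2.minAreaRect(p),p))
    return out
t,s=D['top'],D['side']
rt=blobs(t,(0,170,120),(8,255,255),(425,225,580,345));rs=blobs(s,(0,170,120),(8,255,255),(440,310,540,440))
rt.sort(key=lambda b:b[0][0]);rs.sort(key=lambda b:b[0][1])
for b in rt: print('rt',b[0].round(1),b[1],b[2])
for b in rs: print('rs',b[0].round(1),b[1])
for a,b in zip(rt,rs): print('knob',tri(t,a[0],s,b[0]),'top82',ray(t,*a[0],.08), [ray(t,*q,.082)[:2].tolist() for q in cv2.boxPoints(a[2])])
w=blobs(t,(15,130,60),(32,255,255),(415,340,540,402),5);v=blobs(s,(15,130,60),(32,255,255),(345,340,400,470),5)
for b in w:print('wt',b[0].round(1),b[1],b[2][1:],ray(t,*b[0],.015))
for b in v:print('ws',b[0].round(1),b[1],b[2][1:],ray(s,*b[0],.01))
for a in w:
  for b in v:
    P,e=tri(t,a[0],s,b[0])
    if e<.006: print('wtri',P,e)
for nm,lo,hi,r,z in [('white',(0,0,190),(180,40,255),(285,205,390,325),.115),('black',(0,0,0),(180,255,70),(195,255,292,375),.115)]:
    for c,n,rr in((t,'top',r),(s,'side',{'white':(360,205,480,275),'black':(290,175,400,235)}[nm])):
        b=max(blobs(c,lo,hi,rr,50),key=lambda b:b[1]);h=cv2.convexHull(b[3]);q=cv2.approxPolyN(h,4)[0] if hasattr(cv2,'approxPolyN') else cv2.boxPoints(b[2])
        print(nm,n,b[0].round(1),b[1],[ray(c,*k,z)[:2].tolist() for k in q],q.tolist())
        D[nm+n]=q
# board corners by eye at z=.012
for k in [(455,226),(577,287),(550,340),(425,280)]: print('bd',ray(t,k[0]*.64,k[1]*.64,.012))
for n,c,(x0,y0,x1,y1) in(('t',t,(265,135,400,265)),('s',s,(215,190,345,310))):
    cv2.imwrite(f'pics/crop_{n}.png',cv2.resize(cv2.cvtColor(c['frame'][y0:y1,x0:x1],cv2.COLOR_RGB2BGR),None,fx=6 if n=='t' else 5,fy=6 if n=='t' else 5,interpolation=cv2.INTER_NEAREST)[:600,:800])
E
cd pics; python3 -c "
import cv2
a=cv2.imread('crop_t.png');print(a.shape)"
```

```text
rt [290.4 175.7] 47 ((290.2500305175781, 175.75001525878906), (4.242640495300293, 10.60660171508789), 45.0)
rt [317.4 188.8] 49 ((317.4615478515625, 188.8076934814453), (4.437601566314697, 10.816654205322266), 33.690067291259766)
rt [344.8 201.8] 56 ((344.8460998535156, 201.73072814941406), (4.992301940917969, 11.371355056762695), 33.690067291259766)
rs [295.8 210.1] 113
rs [295.3 235. ] 123
rs [294.  264.1] 146
knob (array([ 0.5869, -0.1154,  0.0718]), np.float64(0.0035)) top82 [ 0.5872 -0.1154  0.08  ] [[0.5793, -0.0971], [0.6042, -0.1227], [0.5939, -0.1324], [0.5691, -0.1068]]
knob (array([ 0.5418, -0.2046,  0.0713]), np.float64(0.0016)) top82 [ 0.5413 -0.2037  0.08  ] [[0.5305, -0.1873], [0.5603, -0.2081], [0.5518, -0.22], [0.5221, -0.1992]]
knob (array([ 0.4963, -0.2938,  0.0714]), np.float64(0.0025)) top82 [ 0.4966 -0.2926  0.08  ] [[0.4858, -0.2746], [0.5168, -0.2967], [0.5074, -0.3099], [0.4764, -0.2879]]
wt [299.8 225.8] 52 ((7.77817440032959, 7.071067810058594), 45.0) [ 0.4234 -0.1479  0.015 ]
wt [272.8 227.9] 23 ((4.0, 5.0), 90.0) [ 0.4177 -0.0552  0.015 ]
wt [318.2 238.3]
[... 1076 characters left out ...]
9375, 135.1714324951172], [303.3538513183594, 143.43077087402344]]
black top [157.8 200.7] 2387 [[0.3874, 0.3279], [0.575, 0.4238], [0.6242, 0.3367], [0.4699, 0.1463]] [[154.7857208251953, 237.57142639160156], [126.22222137451172, 180.44444274902344], [152.9502716064453, 165.1712646484375], [211.09336853027344, 211.07369995117188]]
black side [220.8 132.9] 1236 [[0.461, 0.1267], [0.3659, 0.335], [0.5739, 0.4261], [0.6246, 0.33]] [[227.30126953125, 160.94192504882812], [182.75152587890625, 134.73619079589844], [232.0, 114.0], [253.535888671875, 123.22966766357422]]
bd [ 0.7092 -0.1263  0.012 ]
bd [ 0.5657 -0.393   0.012 ]
bd [ 0.4489 -0.3282  0.012 ]
bd [ 0.5874 -0.0563  0.012 ]
(600, 800, 3)
```

View pics/crop_t.png

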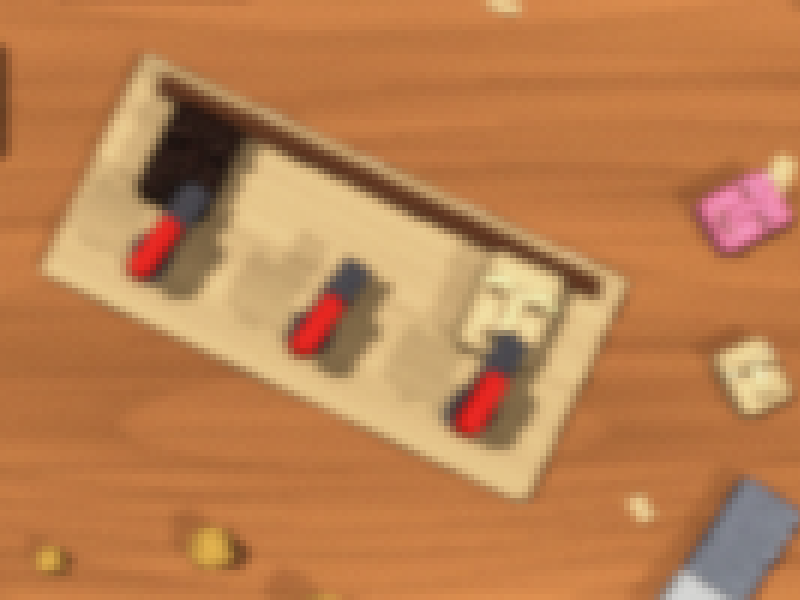

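View pics/crop_s.png

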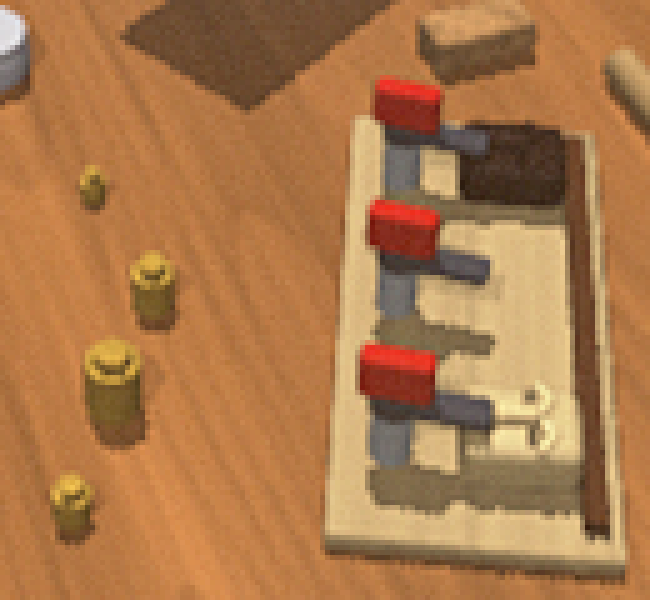

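Crop check: the board holds the dark mask at crop (190,150) and the pale mask at (515,305), with station 1 empty. The pink (745,215) and smaller pale (755,375) masks lie off the board and are not wanted. Side heights show w25 (92,188), w100 (155,290), w200 (113,385) and w50 (72,507). Measured heights agree: knob grips 0.071 and pan lips about 0.115. 150 g of masks needs w100 + w50.

```bash
cat > go.py <<'E'
import sys,numpy as np
from scipy.spatial.transform import Rotation as R
from cell import monitor
# args: groups x,y,z,psi_deg  -> shift(mm) in tool axes and turn from now
def plan(*goals):
    s=monitor.sense();r=R.from_rotvec(s['tcp_rot']).as_matrix();p=s['tcp_pos']
    psi=np.degrees(np.arctan2(r[1,1],r[0,1]))
    print('t',round(s['t'],2),'p',p.round(4),'psi',psi.round(1),'tilt',r[2].round(3),'q',s['joint_positions'].round(2))
    for g in goals:
        print(g,'->',(r.T@(np.array(g[:3])-p)*1000).round(0),np.radians(psi-g[3]).round(2))
if __name__=='__main__': plan(*[tuple(map(float,a.split(','))) for a in sys.argv[1:]])
E
python3 go.py .35,.35,.28,60 .587,-.1154,.2,49 .587,-.1154,.06,49
python3 - <<'E'
from h import *
import pickle
D=pickle.load(open('d0.pkl','rb'));t,s=D['top'],D['side']
for n,P in(('dark',(.6423,-.1434,.042)),('pale',(.5516,-.3218,.042))):
    a=proj(t,P);b=proj(s,P);print(n,(a-[265,135])*6,(b-[215,190])*5)
for n,p,q in(('dark',(195,150),(515,150)),('pale',(515,300),(530,412))): print(n,tri(t,np.array(p)/6+[265,135],s,np.array(q)/5+[215,190]))
E
```

```text
t 0.1 p [0.1986 0.592  0.2303] psi 71.4 tilt [ 0.    -0.002 -1.   ] q [ 1.12  0.22  1.53 -0.    1.39 -0.13]
(0.35, 0.35, 0.28, 60.0) -> [-221. -181.  -49.] 0.2
(0.587, -0.1154, 0.2, 49.0) -> [-593. -547.   31.] 0.39
(0.587, -0.1154, 0.06, 49.0) -> [-593. -547.  171.] 0.39
dark [193.8 159.6] [512.5 148. ]
pale [513.6 310.8] [520.5 421.5]
dark (array([ 0.6463, -0.1436,  0.0395]), np.float64(0.004))
pale (array([ 0.5568, -0.3216,  0.0468]), np.float64(0.0006))
```

Request:
{"method": "apply_moves", "body": {
  "commands": [
    [40, -40, -30, -60, 0.05],
    [40, -80, -65, -60, 0.1],
    [40, -120, -100, -60, 0.15],
    [40, -155, -135, -60, 0.2],
    [40, -190, -170, -60, 0.25],
    [40, -225, -205, -60, 0.3],
    [40, -260, -240, -60, 0.39],
    [40, -295, -275, -60, 0.39],
    [40, -330, -305, -60, 0.39],
    [40, -365, -335, -60, 0.39]
  ],
  "force": 40
}}

```text
t: 1.1
tcp_pos: [0.4304, 0.1709, 0.2912]
tcp_rot: [1.097, 2.944, 0.0]
force: [0.8, 0.6, -0.3]
opening: 0.0398
gripper_force: 0.0
```

```bash
python3 go.py .587,-.1154,.2,49 .587,-.1154,.06,49
```

```text
t 1.1 p [0.4304 0.1709 0.2912] psi 49.1 tilt [-0.  0. -1.] q [ 0.21 -0.21  1.85  0.    1.5  -0.65]
(0.587, -0.1154, 0.2, 49.0) -> [-306. -114.   91.] 0.0
(0.587, -0.1154, 0.06, 49.0) -> [-306. -114.  231.] 0.0
```

Request:
{"method": "apply_moves", "body": {
  "commands": [
    [40, -45, -15, 0, 0],
    [40, -90, -32, 0, 0],
    [40, -135, -50, 0, 0],
    [40, -180, -65, 10, 0],
    [40, -225, -82, 30, 0],
    [40, -270, -100, 60, 0],
    [40, -290, -110, 91, 0],
    [40, -290, -110, 91, 0],
    [40, -290, -110, 91, 0],
    [40, -290, -110, 91, 0]
  ]
}}

```text
t: 2.1
tcp_pos: [0.5777, -0.0996, 0.2015]
tcp_rot: [1.096, 2.943, 0.001]
force: [0.5, 0.7, 0.2]
opening: 0.04
gripper_force: 0.0
```

```bash
python3 go.py .587,-.1154,.06,47
```

```text
t 2.1 p [ 0.5777 -0.0996  0.2015] psi 49.1 tilt [-0.001  0.001 -1.   ] q [-0.31  0.15  1.66  0.    1.33 -1.16]
(0.587, -0.1154, 0.06, 47.0) -> [-17.  -6. 142.] 0.04
```

Request:
{"method": "apply_moves", "body": {
  "commands": [
    [40, -17, -6, 30, 0.02],
    [40, -17, -6, 70, 0.02],
    [40, -17, -6, 100, 0.02],
    [40, -17, -6, 125, 0.02],
    [40, -17, -6, 140, 0.02],
    [40, -17, -6, 140, 0.02],
    [0, -17, -6, 140, 0.02],
    [0, -17, -6, 140, 0.02],
    [0, -17, -6, 140, 0.02],
    [0, -17, -6, 140, 0.02]
  ]
}}

```text
t: 3.1
tcp_pos: [0.5887, -0.1158, 0.0629]
tcp_rot: [1.125, 2.928, 0.002]
force: [3.7, 3.1, 5.2]
opening: 0.013
gripper_force: 43.2
```

```bash
python3 go.py .587,-.1154,.06,-18; python3 -c "
from cell import monitor as m;s=m.sense();print(s['force'],s['wrist_torque'],s['opening'],s['gripper_force'])"
```

```text
t 3.1 p [ 0.5887 -0.1158  0.0629] psi 48.0 tilt [-0.004  0.003 -1.   ] q [-0.33  0.33  1.73  0.    1.08 -1.16]
(0.587, -0.1154, 0.06, -18.0) -> [ 2. -1.  3.] 1.15
[3.67872051 3.14805556 5.23287027] [ 0.55305488 -0.46967037  0.02435528] 0.012983125938992786 43.22757303714752
```

Request:
{"method": "apply_moves", "body": {
  "commands": [
    [0, 0, 0, 0, 0.14],
    [0, 0, 0, 0, 0.28],
    [0, 0, 0, 0, 0.42],
    [0, 0, 0, 0, 0.56],
    [0, 0, 0, 0, 0.7],
    [0, 0, 0, 0, 0.84],
    [0, 0, 0, 0, 0.98],
    [0, 0, 0, 0, 1.1],
    [0, 0, 0, 0, 1.17],
    [0, 0, 0, 0, 1.17]
  ]
}}

```text
t: 4.1
tcp_pos: [0.5868, -0.1162, 0.0629]
tcp_rot: [2.558, 1.821, 0.0]
force: [-3.6, 1.6, 10.0]
opening: 0.0131
gripper_force: 46.6
```

```bash
python3 go.py .587,-.1154,.06,-18; python3 -c "
from cell import monitor as m;s=m.sense();print(s['force'],s['wrist_torque'],s['opening'],s['gripper_force'])"
```

```text
t 4.1 p [ 0.5868 -0.1162  0.0629] psi -19.1 tilt [-0.001  0.001 -1.   ] q [-0.33  0.33  1.73 -0.    1.08  0.01]
(0.587, -0.1154, 0.06, -18.0) -> [ 1. -0.  3.] -0.02
[-3.56300441  1.56847544 10.0052775 ] [0.43295964 0.77688361 0.72262715] 0.013109640454403259 46.55051350593567
```

Request:
{"method": "apply_moves", "body": {
  "commands": [
    [40, 0, 0, 0, 1.15],
    [40, 0, 0, 0, 1.15],
    [40, 0, 0, -45, 1.15],
    [40, 0, 0, -60, 1.0],
    [40, -40, -6, -60, 0.86],
    [40, -80, -12, -60, 0.72],
    [40, -98, -14, -60, 0.58],
    [40, -98, -14, -60, 0.44],
    [40, -98, -14, -60, 0.3],
    [40, -98, -14, -60, 0.16]
  ]
}}

```text
t: 5.1
tcp_pos: [0.5408, -0.2048, 0.1213]
tcp_rot: [2.691, 1.618, -0.0]
force: [-0.1, 1.1, -0.8]
opening: 0.0403
gripper_force: 0.0
```

```bash
python3 go.py .5418,-.2046,.06,55
```

```text
t 5.1 p [ 0.5408 -0.2048  0.1213] psi -28.0 tilt [-0.001  0.001 -1.   ] q [-0.5   0.21  1.75 -0.    1.18 -0.01]
(0.5418, -0.2046, 0.06, 55.0) -> [ 1.  1. 61.] -1.45
```

Request:
{"method": "apply_moves", "body": {
  "commands": [
    [40, 1, 1, 0, -0.15],
    [40, 1, 1, 0, -0.3],
    [40, 1, 1, 0, -0.45],
    [40, 1, 1, 0, -0.6],
    [40, 1, 1, 0, -0.75],
    [40, 1, 1, 0, -0.9],
    [40, 1, 1, 0, -1.05],
    [40, 1, 1, 0, -1.2],
    [40, 1, 1, 0, -1.35],
    [40, 1, 1, 0, -1.45]
  ]
}}

```text
t: 6.1
tcp_pos: [0.5423, -0.204, 0.1212]
tcp_rot: [0.941, 2.997, -0.001]
force: [0.5, 0.5, 1.0]
opening: 0.0404
gripper_force: 0.0
```

```bash
python3 go.py .5418,-.2046,.06,55
```

```text
t 6.1 p [ 0.5423 -0.204   0.1212] psi 55.1 tilt [-0.001 -0.001 -1.   ] q [-0.5   0.22  1.75 -0.    1.18 -1.46]
(0.5418, -0.2046, 0.06, 55.0) -> [ 0. -1. 61.] 0.0
```

Request:
{"method": "apply_moves", "body": {
  "commands": [
    [40, 0, 0, 40, 0],
    [40, 0, 0, 60, 0],
    [40, 0, 0, 60, 0],
    [0, 0, 0, 60, 0],
    [0, 0, 0, 60, 0],
    [0, 0, 0, 60, 0],
    [0, 0, 0, 60, 0],
    [0, 0, 0, 60, 0.14],
    [0, 0, 0, 60, 0.28],
    [0, 0, 0, 60, 0.42]
  ]
}}

```text
t: 7.1
tcp_pos: [0.543, -0.2049, 0.0624]
tcp_rot: [1.559, 2.725, -0.002]
force: [-4.9, -2.5, 7.6]
opening: 0.0129
gripper_force: 41.8
```

Request:
{"method": "apply_moves", "body": {
  "commands": [
    [0, 0, 0, 0, 0.14],
    [0, 0, 0, 0, 0.28],
    [0, 0, 0, 0, 0.42],
    [0, 0, 0, 0, 0.56],
    [0, 0, 0, 0, 0.7],
    [0, 0, 0, 0, 0.8],
    [0, 0, 0, 0, 0.87],
    [0, 0, 0, 0, 0.87],
    [0, 0, 0, 0, 0.87],
    [0, 0, 0, 0, 0.87]
  ]
}}

```text
t: 8.1
tcp_pos: [0.5417, -0.2052, 0.0623]
tcp_rot: [2.555, 1.824, -0.005]
force: [-8.9, -2.6, 10.8]
opening: 0.0131
gripper_force: 44.4
```

```bash
python3 go.py .4963,-.2938,.13,59; python3 -c "
from cell import monitor as m;s=m.sense();print(s['force'],s['wrist_torque'],s['opening'],s['gripper_force'])"
```

```text
t 8.1 p [ 0.5417 -0.2052  0.0623] psi -19.0 tilt [-0.003 -0.    -1.   ] q [-0.5   0.29  1.78 -0.    1.07 -0.16]
(0.4963, -0.2938, 0.13, 59.0) -> [-99. -14. -67.] -1.36
[-8.89425473 -2.61418424 10.81019948] [-0.5668931   1.50915588  0.82073212] 0.013083339435753587 44.38238203525543
```

Request:
{"method": "apply_moves", "body": {
  "commands": [
    [40, 0, 0, 0, 0],
    [40, 0, 0, 0, 0],
    [40, 0, 0, -45, 0],
    [40, 0, 0, -67, -0.15],
    [40, -40, -6, -67, -0.3],
    [40, -80, -12, -67, -0.45],
    [40, -99, -14, -67, -0.6],
    [40, -99, -14, -67, -0.75],
    [40, -99, -14, -67, -0.9],
    [40, -99, -14, -67, -1.05]
  ]
}}

```text
t: 9.1
tcp_pos: [0.4967, -0.2926, 0.1272]
tcp_rot: [1.294, 2.862, 0.001]
force: [0.4, -1.0, -0.6]
opening: 0.0401
gripper_force: 0.0
```

Request:
{"method": "apply_moves", "body": {
  "commands": [
    [40, 0, 0, 0, -0.15],
    [40, 0, 0, 0, -0.31],
    [40, 0, 0, 0, -0.31],
    [40, 0, 0, 0, -0.31],
    [40, 0, 0, 0, -0.31],
    [40, 0, 0, 0, -0.31],
    [40, 0, 0, 0, -0.31],
    [40, 0, 0, 0, -0.31],
    [40, 0, 0, 0, -0.31],
    [40, 0, 0, 0, -0.31]
  ]
}}

```text
t: 10.1
tcp_pos: [0.4967, -0.2925, 0.1273]
tcp_rot: [-0.846, -3.026, -0.0]
force: [-0.5, -0.2, -0.6]
opening: 0.0398
gripper_force: 0.0
```

```bash
python3 go.py .4963,-.2938,.06,58
```

```text
t 10.1 p [ 0.4967 -0.2925  0.1273] psi 58.8 tilt [ 0.  0. -1.] q [-0.67  0.2   1.75  0.    1.19 -1.69]
(0.4963, -0.2938, 0.06, 58.0) -> [-0. -1. 67.] 0.01
```

Request:
{"method": "apply_moves", "body": {
  "commands": [
    [40, 0, -1, 40, 0],
    [40, 0, -1, 66, 0],
    [40, 0, -1, 66, 0],
    [0, 0, -1, 66, 0],
    [0, 0, -1, 66, 0],
    [0, 0, -1, 66, 0],
    [0, 0, -1, 66, 0],
    [0, 0, -1, 66, 0.14],
    [0, 0, -1, 66, 0.28],
    [0, 0, -1, 66, 0.42]
  ]
}}

```text
t: 11.1
tcp_pos: [0.4972, -0.2936, 0.0631]
tcp_rot: [1.464, 2.777, -0.0]
force: [-0.6, 4.9, 4.4]
opening: 0.0131
gripper_force: 41.3
```

Request:
{"method": "apply_moves", "body": {
  "commands": [
    [0, 0, 0, 0, 0.14],
    [0, 0, 0, 0, 0.28],
    [0, 0, 0, 0, 0.42],
    [0, 0, 0, 0, 0.56],
    [0, 0, 0, 0, 0.7],
    [0, 0, 0, 0, 0.84],
    [0, 0, 0, 0, 0.92],
    [0, 0, 0, 0, 0.94],
    [0, 0, 0, 0, 0.94],
    [0, 0, 0, 0, 0.94]
  ]
}}

```text
t: 12.1
tcp_pos: [0.4964, -0.2936, 0.0631]
tcp_rot: [2.557, 1.824, -0.001]
force: [-1.7, 4.4, 7.2]
opening: 0.0127
gripper_force: 43.4
```

```bash
python3 go.py .5526,-.3220,.13,63; python3 -c "
from cell import monitor as m;s=m.sense();print(s['force'],s['wrist_torque'],s['opening'],s['gripper_force'])"
```

```text
t 12.1 p [ 0.4964 -0.2936  0.0631] psi -19.0 tilt [-0.001  0.    -1.   ] q [-0.67  0.29  1.79 -0.    1.07 -0.34]
(0.5526, -0.322, 0.13, 63.0) -> [ -9.  62. -67.] -1.43
[-1.73805095  4.40837683  7.17397124] [0.85142908 0.5297065  0.96736467] 0.012708832881920446 43.37131083011627
```

Request:
{"method": "apply_moves", "body": {
  "commands": [
    [60, 0, 0, 0, 0],
    [60, 0, 0, 0, 0],
    [60, 0, 0, -45, -0.1],
    [60, 0, 0, -90, -0.25],
    [60, 30, -32, -130, -0.4],
    [60, 60, -66, -150, -0.55],
    [60, 90, -100, -150, -0.7],
    [60, 120, -134, -150, -0.85],
    [60, 150, -167, -150, -1.0],
    [60, 180, -200, -150, -1.15]
  ]
}}

```text
t: 13.1
tcp_pos: [0.3654, -0.0568, 0.2116]
tcp_rot: [1.15, 2.922, -0.0]
force: [1.2, 0.7, 1.1]
opening: 0.0601
gripper_force: 0.0
```

```bash
python3 - <<'E'
from h import *
t=shot('top');s=shot('side')
cv2.imwrite('pics/k1.png',np.hstack([cv2.resize(cv2.cvtColor(c['frame'][y0:y0+130,x0:x0+130],cv2.COLOR_RGB2BGR),(400,400),interpolation=cv2.INTER_CUBIC) for c,x0,y0 in((t,265,135),(s,215,190))]))
def m(c,lo,hi,x0,y0,x1,y1):
    h=cv2.inRange(cv2.cvtColor(c['frame'],cv2.COLOR_RGB2HSV),lo,hi);z=0*h;z[y0:y1,x0:x1]=h[y0:y1,x0:x1]
    n,l,st,ce=cv2.connectedComponentsWithStats(z)
    return [(ce[i].round(1),st[i,4],cv2.minAreaRect(np.argwhere(l==i)[:,::-1].astype(np.float32))) for i in range(1,n) if st[i,4]>9]
for a in m(t,(0,170,120),(8,255,255),272,144,371,221):
    b=cv2.boxPoints(a[2]);W=np.array([ray(t,*q,.08)[:2] for q in b]);e=[W[1]-W[0],W[2]-W[1]];e=max(e,key=np.linalg.norm)
    print('knob ang',np.degrees(np.arctan2(e[1],e[0])).round(1))
for a in m(t,(0,0,0),(180,255,60),280,145,315,178): print('dark',a, ray(t,*a[0],.04))
for a in m(t,(15,20,170),(32,110,255),335,170,368,200): print('pale',a,ray(t,*a[0],.04))
E
python3 go.py .5526,-.3220,.13,63
```

```text
knob ang -109.8
knob ang -105.3
knob ang -105.2
dark (array([296.6, 161.3]), np.int32(187), ((296.4999694824219, 161.49998474121094), (11.180338859558105, 16.54690170288086), 26.56505012512207)) [ 0.6436 -0.1411  0.04  ]
pale (array([347.9, 187.6]), np.int32(615), ((351.0, 185.5), (27.0, 32.0), 90.0)) [ 0.5493 -0.3128  0.04  ]
t 13.2 p [ 0.3644 -0.0546  0.2112] psi 47.2 tilt [-0.     0.001 -1.   ] q [-0.36 -0.43  2.16  0.    1.41 -1.19]
(0.5526, -0.322, 0.13, 63.0) -> [-320.  -68.   81.] -0.28
```

View pics/k1.png

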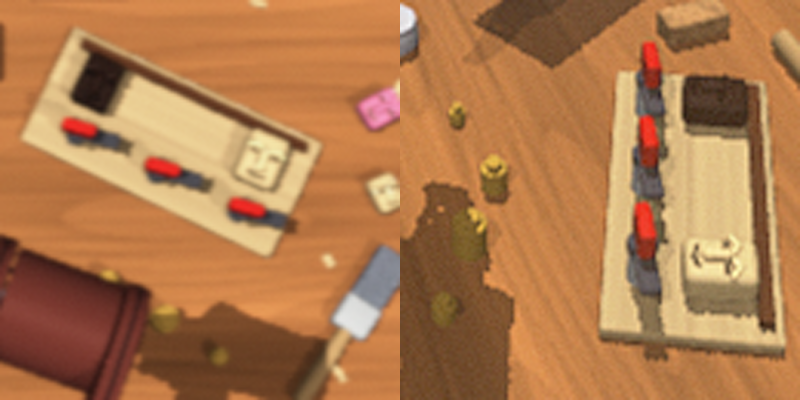

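Request:
{"method": "apply_moves", "body": {
  "commands": [
    [66, -45, -10, 0, -0.05],
    [66, -90, -20, 0, -0.1],
    [66, -135, -30, 0, -0.15],
    [66, -180, -40, 0, -0.2],
    [66, -225, -50, 20, -0.25],
    [66, -270, -60, 50, -0.28],
    [66, -310, -68, 81, -0.28],
    [66, -320, -68, 81, -0.28],
    [66, -320, -68, 81, -0.28],
    [66, -320, -68, 81, -0.28]
  ]
}}

```text
t: 14.2
tcp_pos: [0.5526, -0.327, 0.1301]
tcp_rot: [-0.74, -3.053, -0.0]
force: [0.2, -0.3, 0.9]
opening: 0.0657
gripper_force: 0.0
```

```bash
python3 go.py .5521,-.3223,.022,63
```

```text
t 14.2 p [ 0.5526 -0.327   0.1301] psi 62.7 tilt [ 0. -0. -1.] q [-0.66  0.35  1.57 -0.    1.23 -1.75]
(0.5521, -0.3223, 0.022, 63.0) -> [  3.   4. 108.] -0.0
```

Request:
{"method": "apply_moves", "body": {
  "commands": [
    [66, 3, 4, 40, 0],
    [66, 3, 4, 75, 0],
    [66, 3, 4, 100, 0],
    [66, 3, 4, 108, 0],
    [66, 3, 4, 108, 0],
    [20, 3, 4, 108, 0],
    [20, 3, 4, 108, 0],
    [20, 3, 4, 108, 0],
    [20, 3, 4, 108, 0],
    [20, 3, 4, 108, 0]
  ],
  "force": 30
}}

```text
t: 15.2
tcp_pos: [0.5536, -0.3227, 0.0252]
tcp_rot: [0.738, 3.049, -0.003]
force: [-0.9, 1.3, 8.2]
opening: 0.0449
gripper_force: 33.1
```

Request:
{"method": "apply_moves", "body": {
  "commands": [
    [20, 0, 0, -20, 0],
    [20, 0, 0, -50, 0],
    [20, 0, 0, -90, 0],
    [20, 0, 0, -130, 0],
    [20, 0, 0, -170, 0],
    [20, 0, 0, -210, 0],
    [20, 0, 0, -210, 0],
    [20, 0, 0, -210, 0],
    [20, 0, 0, -210, 0],
    [20, 0, 0, -210, 0]
  ]
}}

```text
t: 16.2
tcp_pos: [0.551, -0.321, 0.2302]
tcp_rot: [-0.738, -3.05, -0.002]
force: [0.3, 1.1, -0.3]
opening: 0.0455
gripper_force: 32.2
```

```bash
python3 go.py .565,.112,.23,28 .565,.112,.12,28
```

```text
t 16.2 p [ 0.551  -0.321   0.2302] psi 62.8 tilt [ 0.003  0.001 -1.   ] q [-0.65  0.25  1.49 -0.    1.4  -1.75]
(0.565, 0.112, 0.23, 28.0) -> [185. 391.   1.] 0.61
(0.565, 0.112, 0.12, 28.0) -> [185. 391. 111.] 0.61
```

Request:
{"method": "apply_moves", "body": {
  "commands": [
    [20, 20, 40, 0, 0.06],
    [20, 38, 80, 0, 0.12],
    [20, 56, 120, 0, 0.18],
    [20, 75, 160, 0, 0.25],
    [20, 94, 200, 0, 0.32],
    [20, 113, 240, 0, 0.4],
    [20, 132, 280, 0, 0.48],
    [20, 150, 320, 0, 0.55],
    [20, 168, 358, 0, 0.61],
    [20, 185, 391, 0, 0.61]
  ]
}}

```text
t: 17.2
tcp_pos: [0.5652, 0.1128, 0.2307]
tcp_rot: [-1.622, -2.688, 0.002]
force: [0.6, -1.1, -0.4]
opening: 0.0451
gripper_force: 32.2
```

Request:
{"method": "apply_moves", "body": {
  "commands": [
    [20, 0, 0, 0, 0],
    [20, 0, 0, 0, 0],
    [20, 0, 0, 0, 0],
    [20, 0, 0, 0, 0],
    [20, 0, 0, 30, 0],
    [20, 0, 0, 60, 0],
    [20, 0, 0, 60, 0],
    [20, 0, 0, 60, 0],
    [20, 0, 0, 60, 0],
    [20, 0, 0, 60, 0]
  ]
}}

```text
t: 18.2
tcp_pos: [0.5674, 0.1106, 0.1744]
tcp_rot: [1.621, 2.688, 0.003]
force: [0.4, 0.4, -0.1]
opening: 0.0455
gripper_force: 32.2
```

```bash
python3 go.py .565,.112,.124,28; python3 -c "
from h import *
s=shot('side');cv2.imwrite('pics/p1.png',cv2.resize(cv2.cvtColor(s['frame'][90:210,180:340],cv2.COLOR_RGB2BGR),(800,600)))"
```

```text
t 18.2 p [0.5674 0.1106 0.1744] psi 27.8 tilt [-0.001  0.003 -1.   ] q [ 0.06  0.15  1.71  0.    1.27 -0.43]
(0.565, 0.112, 0.124, 28.0) -> [ 2. -2. 50.] -0.0
```

View pics/p1.png

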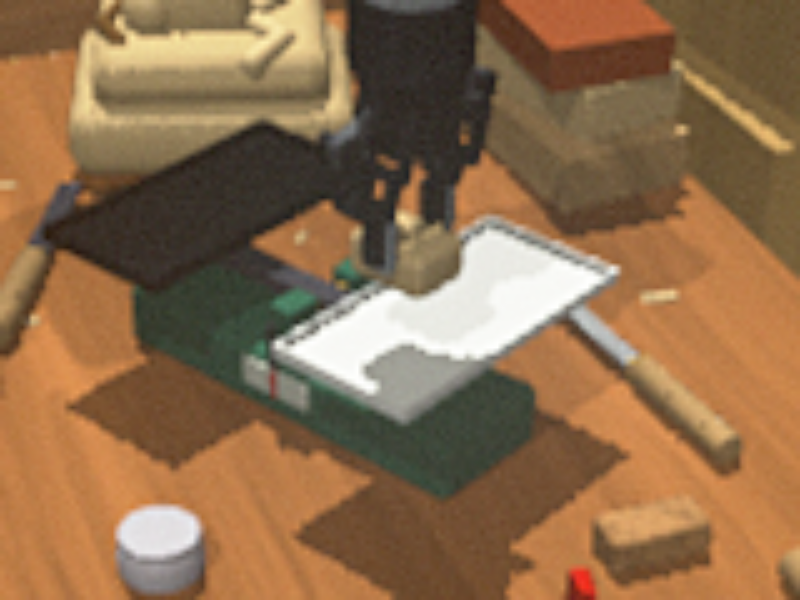

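The picture shows the mask (410,260) held about 50 mm above the near half of the white pan, level and clear of the lip. Lower, release, lift.

Request:
{"method": "apply_moves", "body": {
  "commands": [
    [20, 2, -2, 30, 0],
    [20, 2, -2, 48, 0],
    [20, 2, -2, 50, 0],
    [20, 2, -2, 50, 0],
    [35, 2, -2, 50, 0],
    [60, 2, -2, 50, 0],
    [64, 2, -2, 50, 0],
    [64, 2, -2, 50, 0],
    [64, 2, -2, 20, 0],
    [64, 2, -2, -20, 0]
  ]
}}

```text
t: 19.25
tcp_pos: [0.5615, 0.1114, 0.1905]
tcp_rot: [-1.619, -2.687, 0.005]
force: [0.5, 0.1, 0.2]
opening: 0.0643
gripper_force: 0.0
```

Request:
{"method": "apply_moves", "body": {
  "commands": [
    [66, 0, 0, -40, 0],
    [66, 0, 0, -60, 0],
    [66, 0, 0, -60, 0],
    [66, 0, 0, -60, 0],
    [66, 0, 0, -60, 0],
    [66, 0, 0, -60, 0],
    [66, 0, 0, -60, 0],
    [66, 0, 0, -60, 0],
    [66, 0, 0, -60, 0],
    [66, 0, 0, -60, 0]
  ]
}}

```text
t: 20.25
tcp_pos: [0.5634, 0.1116, 0.2522]
tcp_rot: [-1.622, -2.691, 0.0]
force: [-0.2, -0.3, -0.8]
opening: 0.0659
gripper_force: 0.0
```

```bash
python3 go.py .6435,-.142,.15,63;
```

```text
t 20.25 p [0.5634 0.1116 0.2522] psi 27.8 tilt [ 0. -0. -1.] q [ 0.06  0.09  1.64  0.    1.42 -0.43]
(0.6435, -0.142, 0.15, 63.0) -> [-262.  -48.  102.] -0.61
```

Request:
{"method": "apply_moves", "body": {
  "commands": [
    [66, -45, -8, 0, -0.1],
    [66, -90, -16, 0, -0.2],
    [66, -135, -25, 0, -0.3],
    [66, -180, -34, 10, -0.4],
    [66, -225, -42, 40, -0.5],
    [66, -262, -48, 80, -0.61],
    [66, -262, -48, 102, -0.61],
    [66, -262, -48, 102, -0.61],
    [66, -262, -48, 102, -0.61],
    [66, -262, -48, 102, -0.61]
  ]
}}

```text
t: 21.25
tcp_pos: [0.6446, -0.1419, 0.1529]
tcp_rot: [0.737, 3.051, -0.0]
force: [1.1, -0.1, -0.1]
opening: 0.066
gripper_force: 0.0
```

```bash
python3 - <<'E'
from h import *
t=shot('top');s=shot('side')
cv2.imwrite('pics/p2.png',np.hstack([cv2.resize(cv2.cvtColor(c['frame'][y0:y0+130,x0:x0+130],cv2.COLOR_RGB2BGR),(400,400),interpolation=cv2.INTER_CUBIC) for c,x0,y0 in((t,150,115),(s,190,90))]))
E
python3 go.py .6435,-.142,.022,63
```

```text
t 21.35 p [ 0.6448 -0.1419  0.1532] psi 62.9 tilt [-0.004  0.001 -1.   ] q [-0.34  0.36  1.5   0.    1.27 -1.43]
(0.6435, -0.142, 0.022, 63.0) -> [  2.  -1. 131.] -0.0
```

View pics/p2.png

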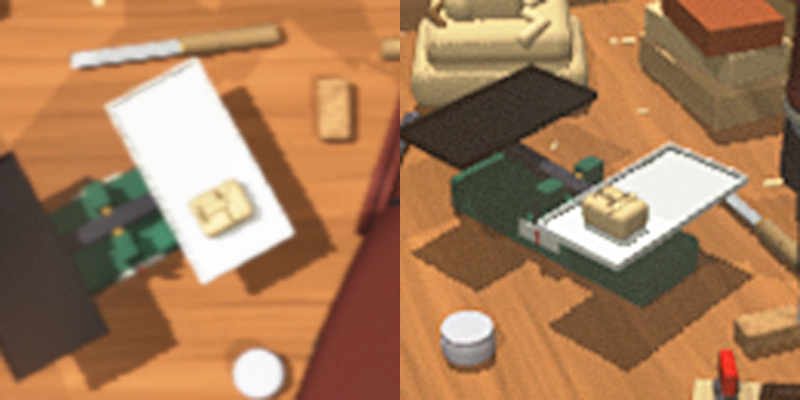

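The pale mask lies flat in the near half of the white pan (left 222,207) and the beam is down on that side. Now the dark mask.

Request:
{"method": "apply_moves", "body": {
  "commands": [
    [66, 2, -1, 40, 0],
    [66, 2, -1, 80, 0],
    [66, 2, -1, 115, 0],
    [66, 2, -1, 130, 0],
    [66, 2, -1, 130, 0],
    [66, 2, -1, 130, 0],
    [20, 2, -1, 130, 0],
    [20, 2, -1, 130, 0],
    [20, 2, -1, 130, 0],
    [20, 2, -1, 130, 0]
  ],
  "force": 35
}}

```text
t: 22.35
tcp_pos: [0.6434, -0.1431, 0.0235]
tcp_rot: [0.738, 3.048, -0.0]
force: [-0.3, 0.5, 7.4]
opening: 0.0455
gripper_force: 37.6
```

Request:
{"method": "apply_moves", "body": {
  "commands": [
    [20, 0, 0, 0, 0],
    [20, 0, 0, -30, 0],
    [20, 0, 0, -70, 0],
    [20, 0, 0, -110, 0],
    [20, 0, 0, -150, 0],
    [20, 0, 0, -190, 0],
    [20, 0, 0, -210, 0],
    [20, 0, 0, -210, 0],
    [20, 0, 0, -210, 0],
    [20, 0, 0, -210, 0]
  ]
}}

```text
t: 23.35
tcp_pos: [0.6399, -0.1421, 0.2278]
tcp_rot: [-0.738, -3.05, -0.001]
force: [-0.3, 0.2, -1.1]
opening: 0.0453
gripper_force: 36.7
```

```bash
python3 go.py .653,.159,.23,28
```

```text
t 23.35 p [ 0.6399 -0.1421  0.2278] psi 62.8 tilt [ 0.004 -0.001 -1.   ] q [-0.34  0.3   1.44 -0.    1.41 -1.43]
(0.653, 0.159, 0.23, 28.0) -> [126. 274.  -2.] 0.61
```

Request:
{"method": "apply_moves", "body": {
  "commands": [
    [20, 20, 42, 0, 0.09],
    [20, 38, 84, 0, 0.18],
    [20, 57, 126, 0, 0.27],
    [20, 76, 168, 0, 0.36],
    [20, 95, 210, 0, 0.45],
    [20, 114, 250, 0, 0.55],
    [20, 126, 274, 0, 0.61],
    [20, 126, 274, 0, 0.61],
    [20, 126, 274, 0, 0.61],
    [20, 126, 274, 20, 0.61]
  ]
}}

```text
t: 24.35
tcp_pos: [0.6559, 0.1578, 0.2122]
tcp_rot: [1.62, 2.688, 0.003]
force: [0.5, 0.3, -0.1]
opening: 0.0451
gripper_force: 36.7
```

```bash
python3 go.py .653,.159,.109,28
```

```text
t 24.35 p [0.6559 0.1578 0.2122] psi 27.9 tilt [-0.002  0.004 -1.   ] q [ 0.12  0.35  1.41 -0.    1.38 -0.37]
(0.653, 0.159, 0.109, 28.0) -> [  3.  -2. 103.] -0.0
```

Request:
{"method": "apply_moves", "body": {
  "commands": [
    [20, 2, -2, 40, 0],
    [20, 2, -2, 75, 0],
    [20, 2, -2, 95, 0],
    [20, 2, -2, 102, 0],
    [20, 2, -2, 102, 0],
    [35, 2, -2, 102, 0],
    [60, 2, -2, 102, 0],
    [64, 2, -2, 102, 0],
    [64, 2, -2, 102, 0],
    [64, 2, -2, 70, 0]
  ]
}}

```text
t: 25.35
tcp_pos: [0.648, 0.1591, 0.1352]
tcp_rot: [-1.618, -2.684, 0.009]
force: [-0.1, -1.0, -0.2]
opening: 0.0643
gripper_force: 0.0
```

Request:
{"method": "apply_moves", "body": {
  "commands": [
    [64, 0, 0, -40, 0],
    [64, 0, 0, -90, 0],
    [40, 0, 0, -90, 0],
    [40, -45, -10, -90, 0],
    [40, -90, -40, -90, 0],
    [40, -135, -70, -90, 0],
    [40, -180, -100, -90, 0],
    [40, -225, -130, -90, 0],
    [40, -270, -160, -90, 0],
    [40, -290, -190, -90, 0]
  ]
}}

```text
t: 26.35
tcp_pos: [0.6212, -0.1827, 0.2305]
tcp_rot: [1.621, 2.689, 0.0]
force: [1.5, -0.4, -0.8]
opening: 0.0401
gripper_force: 0.0
```

```bash
python3 - <<'E'
from h import *
t=shot('top');s=shot('side')
cv2.imwrite('pics/p3.png',np.hstack([cv2.resize(cv2.cvtColor(c['frame'][y0:y0+h,x0:x0+h],cv2.COLOR_RGB2BGR),(400,400),interpolation=cv2.INTER_CUBIC) for c,x0,y0,h in((t,130,110,240),(s,180,90,220))]))
def m(c,x0,y0,x1,y1):
    h=cv2.inRange(cv2.cvtColor(c['frame'],cv2.COLOR_RGB2HSV),(15,130,60),(32,255,255));z=0*h;z[y0:y1,x0:x1]=h[y0:y1,x0:x1]
    n,l,st,ce=cv2.connectedComponentsWithStats(z);return [(ce[i],st[i,4]) for i in range(1,n) if st[i,4]>7]
T=m(t,255,205,350,280);S=m(s,200,200,275,330)
for a,A in T: print('t',a.round(1),A,ray(t,*a,.015))
for a,A in S: print('s',a.round(1),A,ray(s,*a,.012))
E
python3 go.py .4226,-.1476,.15,60
```

```text
t [339.1 236. ] 65 [ 0.3866 -0.2809  0.015 ]
t [322. 239.] 13 [ 0.3772 -0.2223  0.015 ]
t [335.8 250.2] 44 [ 0.3386 -0.2676  0.015 ]
s [244.8 234.2] 46 [ 0.4381 -0.0987  0.012 ]
s [245.  246.6] 114 [ 0.4226 -0.144   0.012 ]
s [237.2 265.9] 195 [ 0.3805 -0.2017  0.012 ]
s [228.8 289.8] 90 [ 0.3371 -0.2668  0.012 ]
t 26.45 p [ 0.6191 -0.1867  0.2303] psi 27.5 tilt [-0.002 -0.002 -1.   ] q [-0.41  0.27  1.47 -0.    1.4  -0.89]
(0.4226, -0.1476, 0.15, 60.0) -> [ 126. -156.   80.] -0.57
```

View pics/p3.png

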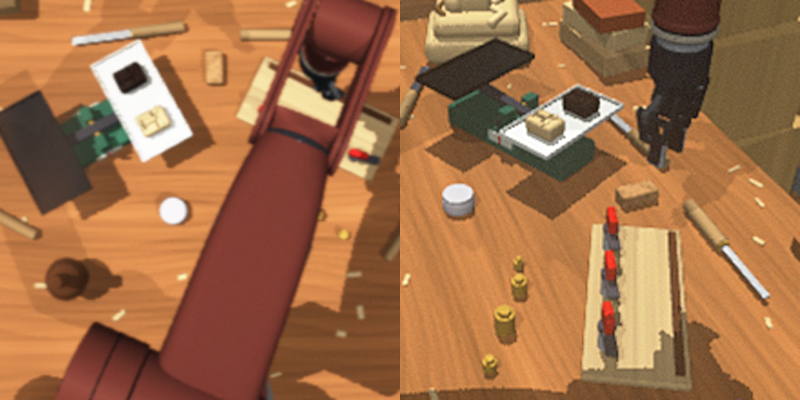

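Both masks lie face up in the white pan (left 130,78 and 153,122). The w25 has been knocked to about (0.438,-0.099); w100, w200 and w50 have not moved. Now w100, closing with psi −18° to stay clear of w25.

```bash
python3 go.py .4226,-.1476,.13,-18
```

```text
t 26.45 p [ 0.6191 -0.1867  0.2303] psi 27.5 tilt [-0.002 -0.002 -1.   ] q [-0.41  0.27  1.47 -0.    1.4  -0.89]
(0.4226, -0.1476, 0.13, -18.0) -> [ 126. -156.  100.] 0.79
```

Request:
{"method": "apply_moves", "body": {
  "commands": [
    [42, 30, -38, 0, 0.13],
    [42, 60, -76, 0, 0.26],
    [42, 90, -114, 20, 0.39],
    [42, 122, -150, 50, 0.52],
    [42, 130, -160, 90, 0.65],
    [42, 130, -160, 100, 0.79],
    [42, 130, -160, 100, 0.79],
    [42, 130, -160, 100, 0.79],
    [42, 130, -160, 100, 0.79],
    [42, 130, -160, 100, 0.79]
  ]
}}

```text
t: 27.45
tcp_pos: [0.4202, -0.1407, 0.1318]
tcp_rot: [2.528, 1.861, 0.002]
force: [-0.8, -0.4, -0.1]
opening: 0.0418
gripper_force: 0.0
```

```bash
python3 go.py .4226,-.1476,.006,-18
```

```text
t 27.45 p [ 0.4202 -0.1407  0.1318] psi -17.3 tilt [-0.     0.003 -1.   ] q [-0.5  -0.13  2.08  0.    1.18 -0.2 ]
(0.4226, -0.1476, 0.006, -18.0) -> [ -6.   4. 126.] 0.01
```

Request:
{"method": "apply_moves", "body": {
  "commands": [
    [42, -6, 4, 40, 0],
    [42, -6, 4, 80, 0],
    [42, -6, 4, 110, 0],
    [42, -6, 4, 124, 0],
    [42, -6, 4, 124, 0],
    [42, -6, 4, 124, 0],
    [0, -6, 4, 124, 0],
    [0, -6, 4, 124, 0],
    [0, -6, 4, 124, 0],
    [0, -6, 4, 124, 0]
  ]
}}

```text
t: 28.45
tcp_pos: [0.4223, -0.1479, 0.008]
tcp_rot: [2.53, 1.858, 0.002]
force: [-0.1, 0.3, 6.3]
opening: 0.0226
gripper_force: 34.2
```

Request:
{"method": "apply_moves", "body": {
  "commands": [
    [0, 0, 0, 0, 0],
    [0, 0, 0, -40, 0],
    [0, 0, 0, -85, 0],
    [0, 0, 0, -130, 0],
    [0, 0, 0, -175, 0],
    [0, 0, 0, -210, 0],
    [0, 0, 0, -210, 0],
    [0, 0, 0, -210, 0],
    [0, 0, 0, -210, 0],
    [0, 0, 0, -210, 0]
  ]
}}

```text
t: 29.45
tcp_pos: [0.4197, -0.1465, 0.2144]
tcp_rot: [-2.53, -1.858, 0.002]
force: [-0.6, 0.7, -1.6]
opening: 0.0226
gripper_force: 34.7
```

```bash
python3 go.py .530,.342,.22,28 .48,.317,.22,28
```

```text
t 29.45 p [ 0.4197 -0.1465  0.2144] psi -17.4 tilt [ 0.001 -0.003 -1.   ] q [-0.51 -0.21  1.99 -0.    1.36 -0.21]
(0.53, 0.342, 0.22, 28.0) -> [499. -41.  -5.] -0.79
(0.48, 0.317, 0.22, 28.0) -> [460. -81.  -5.] -0.79
```

Request:
{"method": "apply_moves", "body": {
  "commands": [
    [0, 45, -4, -5, -0.08],
    [0, 90, -8, -10, -0.16],
    [0, 135, -12, -10, -0.24],
    [0, 180, -16, -10, -0.32],
    [0, 225, -20, -10, -0.4],
    [0, 270, -24, -10, -0.48],
    [0, 315, -28, -10, -0.56],
    [0, 360, -32, -10, -0.64],
    [0, 405, -36, -10, -0.72],
    [0, 450, -40, -10, -0.79]
  ]
}}

```text
t: 30.45
tcp_pos: [0.5167, 0.2959, 0.2243]
tcp_rot: [-1.616, -2.692, 0.004]
force: [0.5, -0.8, -0.9]
opening: 0.0226
gripper_force: 34.7
```

```bash
python3 go.py .532,.344,.17,28
```

```text
t 30.45 p [0.5167 0.2959 0.2243] psi 28.0 tilt [ 0.    -0.003 -1.   ] q [ 0.39  0.16  1.61 -0.    1.38 -0.1 ]
(0.532, 0.344, 0.17, 28.0) -> [35. 36. 54.] 0.0
```

Request:
{"method": "apply_moves", "body": {
  "commands": [
    [0, 35, 36, 0, 0],
    [0, 35, 36, 30, 0],
    [0, 35, 36, 54, 0],
    [0, 35, 36, 54, 0],
    [0, 35, 36, 54, 0],
    [0, 35, 36, 54, 0],
    [0, 35, 36, 54, 0],
    [0, 35, 36, 54, 0],
    [0, 35, 36, 54, 0],
    [0, 35, 36, 54, 0]
  ]
}}

```text
t: 31.45
tcp_pos: [0.533, 0.342, 0.1728]
tcp_rot: [1.622, 2.69, 0.001]
force: [-1.1, -0.6, -0.9]
opening: 0.0222
gripper_force: 34.8
```

```bash
python3 - <<'E'
from h import *
s=shot('side');cv2.imwrite('pics/p4.png',cv2.resize(cv2.cvtColor(s['frame'][80:200,150:310],cv2.COLOR_RGB2BGR),(800,600)))
E
python3 go.py .532,.344,.131,28
```

```text
t 31.5 p [0.533  0.3419 0.1727] psi 27.8 tilt [-0.  0. -1.] q [ 0.45  0.28  1.56 -0.    1.29 -0.04]
(0.532, 0.344, 0.131, 28.0) -> [ 2.  0. 42.] -0.0
```

View pics/p4.png

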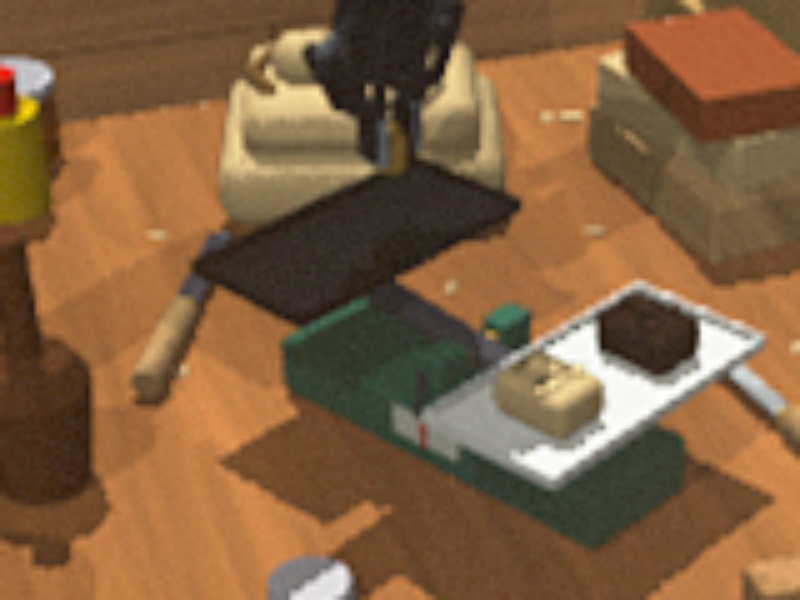

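The weight (395,145) is held above the black pan, and both masks sit flat in the white pan. Lower and release.

Request:
{"method": "apply_moves", "body": {
  "commands": [
    [0, 2, 0, 25, 0],
    [0, 2, 0, 38, 0],
    [0, 2, 0, 41, 0],
    [0, 2, 0, 41, 0],
    [0, 2, 0, 41, 0],
    [15, 2, 0, 41, 0],
    [30, 2, 0, 41, 0],
    [40, 2, 0, 41, 0],
    [40, 2, 0, 41, 0],
    [40, 2, 0, 20, 0]
  ]
}}

```text
t: 32.5
tcp_pos: [0.5298, 0.3427, 0.1492]
tcp_rot: [-1.62, -2.688, 0.008]
force: [-0.5, -0.6, -0.6]
opening: 0.0399
gripper_force: 0.0
```

Request:
{"method": "apply_moves", "body": {
  "commands": [
    [40, 0, 0, -40, 0],
    [40, 0, 0, -90, 0],
    [40, -45, -12, -90, 0],
    [40, -90, -24, -90, 0],
    [40, -135, -36, -90, 0],
    [40, -180, -48, -90, 0],
    [40, -225, -60, -90, 0],
    [40, -270, -72, -90, 0],
    [40, -315, -84, -90, 0],
    [40, -315, -84, -90, 0]
  ]
}}

```text
t: 33.5
tcp_pos: [0.6057, 0.0203, 0.2425]
tcp_rot: [1.629, 2.684, -0.002]
force: [-0.0, 0.4, -0.1]
opening: 0.0402
gripper_force: 0.0
```

```bash
python3 - <<'E'
from h import *
t=shot('top');s=shot('side')
cv2.imwrite('pics/p5.png',np.hstack([cv2.resize(cv2.cvtColor(c['frame'][y0:y0+h,x0:x0+h],cv2.COLOR_RGB2BGR),(400,400),interpolation=cv2.INTER_CUBIC) for c,x0,y0,h in((t,120,110,180),(s,160,90,220))]))
h=cv2.inRange(cv2.cvtColor(s['frame'],cv2.COLOR_RGB2HSV),(15,130,60),(32,255,255))[200:330,200:275]
n,l,st,ce=cv2.connectedComponentsWithStats(h)
for i in range(1,n):
    if st[i,4]>7: a=ce[i]+[200,200];print('s',a.round(1),st[i,4],ray(s,*a,.012))
E
python3 go.py .3374,-.2684,.13,-18 .3374,-.2684,.13,28
```

```text
s [244.8 234.2] 50 [ 0.4382 -0.0986  0.012 ]
s [272.9 252.5] 8 [ 0.4856 -0.1907  0.012 ]
s [237.5 266.3] 207 [ 0.3807 -0.2035  0.012 ]
s [228.8 290. ] 98 [ 0.3369 -0.2672  0.012 ]
t 33.6 p [0.6048 0.025  0.2423] psi 27.7 tilt [ 0.  0. -1.] q [-0.09  0.17  1.57  0.    1.41 -0.57]
(0.3374, -0.2684, 0.13, -18.0) -> [-136. -373.  112.] 0.8
(0.3374, -0.2684, 0.13, 28.0) -> [-136. -373.  112.] -0.01
```

View pics/p5.png

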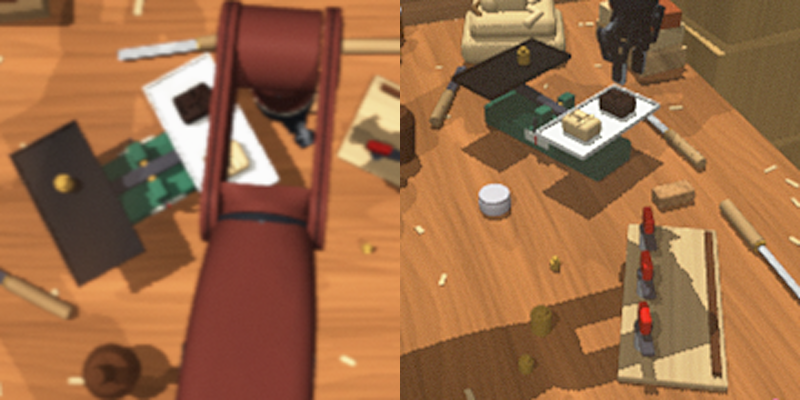

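w100 stands in the black pan (left 65,183). w50 has not moved. Now w50.

Request:
{"method": "apply_moves", "body": {
  "commands": [
    [42, -15, -42, 0, 0.1],
    [42, -30, -84, 0, 0.2],
    [42, -46, -126, 0, 0.3],
    [42, -61, -168, 0, 0.4],
    [42, -76, -210, 0, 0.5],
    [42, -92, -252, 10, 0.6],
    [42, -107, -294, 20, 0.7],
    [42, -122, -335, 50, 0.8],
    [42, -136, -373, 90, 0.8],
    [42, -136, -373, 112, 0.8]
  ]
}}

```text
t: 34.6
tcp_pos: [0.3371, -0.2693, 0.1294]
tcp_rot: [2.542, 1.845, -0.001]
force: [0.7, 0.3, -0.4]
opening: 0.0421
gripper_force: 0.0
```

Request:
{"method": "apply_moves", "body": {
  "commands": [
    [42, 0, 0, 0, 0],
    [42, 0, 0, 0, 0],
    [42, 0, 0, 0, 0],
    [42, 0, 0, 0, 0],
    [42, 0, 0, 0, 0],
    [42, 0, 0, 0, 0],
    [42, 0, 0, 0, 0],
    [42, 0, 0, 0, 0],
    [42, 0, 0, 0, 0],
    [42, 0, 0, 0, 0]
  ]
}}

```text
t: 35.6
tcp_pos: [0.3384, -0.2685, 0.1303]
tcp_rot: [-2.542, -1.846, 0.0]
force: [-0.1, -0.3, 0.3]
opening: 0.0421
gripper_force: 0.0
```

```bash
python3 go.py .3374,-.2684,.005,-18
```

```text
t 35.6 p [ 0.3384 -0.2685  0.1303] psi -18.0 tilt [ 0. -0. -1.] q [-0.85 -0.15  2.11  0.    1.19 -0.54]
(0.3374, -0.2684, 0.005, -18.0) -> [ -0.  -1. 125.] -0.0
```

Request:
{"method": "apply_moves", "body": {
  "commands": [
    [42, 0, -1, 40, 0],
    [42, 0, -1, 80, 0],
    [42, 0, -1, 110, 0],
    [42, 0, -1, 125, 0],
    [42, 0, -1, 125, 0],
    [42, 0, -1, 125, 0],
    [0, 0, -1, 125, 0],
    [0, 0, -1, 125, 0],
    [0, 0, -1, 125, 0],
    [0, 0, -1, 125, 0]
  ]
}}

```text
t: 36.6
tcp_pos: [0.3385, -0.2693, 0.0068]
tcp_rot: [2.539, 1.845, 0.0]
force: [-0.3, 1.1, 6.4]
opening: 0.0179
gripper_force: 34.1
```

Request:
{"method": "apply_moves", "body": {
  "commands": [
    [0, 0, 0, 0, 0],
    [0, 0, 0, -40, 0],
    [0, 0, 0, -85, 0],
    [0, 0, 0, -130, 0],
    [0, 0, 0, -175, 0],
    [0, 0, 0, -215, 0],
    [0, 0, 0, -215, 0],
    [0, 0, 0, -215, 0],
    [0, 0, 0, -215, 0],
    [0, 0, 0, -215, 0]
  ]
}}

```text
t: 37.6
tcp_pos: [0.3367, -0.2673, 0.2184]
tcp_rot: [-2.539, -1.845, 0.0]
force: [-0.6, 0.3, 0.1]
opening: 0.0178
gripper_force: 34.3
```

```bash
python3 go.py .48,.316,.22,28
```

```text
t 37.6 p [ 0.3367 -0.2673  0.2184] psi -18.0 tilt [ 0.002 -0.003 -1.   ] q [-0.85 -0.25  2.02  0.    1.38 -0.54]
(0.48, 0.316, 0.22, 28.0) -> [599. -44.  -0.] -0.8
```

Request:
{"method": "apply_moves", "body": {
  "commands": [
    [0, 45, -3, -5, -0.08],
    [0, 90, -6, -10, -0.16],
    [0, 135, -10, -10, -0.24],
    [0, 180, -13, -10, -0.32],
    [0, 225, -16, -10, -0.4],
    [0, 270, -20, -10, -0.48],
    [0, 315, -23, -10, -0.56],
    [0, 360, -26, -10, -0.64],
    [0, 405, -30, -10, -0.72],
    [0, 450, -33, -10, -0.8]
  ]
}}

```text
t: 38.6
tcp_pos: [0.4444, 0.1719, 0.2287]
tcp_rot: [-1.616, -2.692, 0.003]
force: [1.2, -0.7, -0.8]
opening: 0.0185
gripper_force: 34.3
```

```bash
python3 go.py .48,.316,.165,28
```

```text
t 38.6 p [0.4444 0.1719 0.2287] psi 28.1 tilt [ 0.001 -0.002 -1.   ] q [ 0.2  -0.14  1.9  -0.    1.38 -0.29]
(0.48, 0.316, 0.165, 28.0) -> [110.  99.  64.] 0.0
```

Request:
{"method": "apply_moves", "body": {
  "commands": [
    [0, 35, 32, 0, 0],
    [0, 70, 64, 0, 0],
    [0, 105, 94, 0, 0],
    [0, 108, 97, 30, 0],
    [0, 108, 97, 62, 0],
    [0, 108, 97, 62, 0],
    [0, 108, 97, 62, 0],
    [0, 108, 97, 62, 0],
    [0, 108, 97, 62, 0],
    [0, 108, 97, 62, 0]
  ]
}}

```text
t: 39.6
tcp_pos: [0.4814, 0.3109, 0.17]
tcp_rot: [1.622, 2.689, 0.004]
force: [-0.6, -0.2, -1.2]
opening: 0.0182
gripper_force: 34.4
```

```bash
python3 go.py .48,.316,.130,28
```

```text
t 39.6 p [0.4814 0.3109 0.17  ] psi 27.8 tilt [-0.     0.003 -1.   ] q [ 0.44  0.15  1.73 -0.    1.26 -0.05]
(0.48, 0.316, 0.13, 28.0) -> [ 5.  1. 40.] -0.0
```

Request:
{"method": "apply_moves", "body": {
  "commands": [
    [0, 5, 1, 25, 0],
    [0, 5, 1, 38, 0],
    [0, 5, 1, 41, 0],
    [0, 5, 1, 41, 0],
    [0, 5, 1, 41, 0],
    [12, 5, 1, 41, 0],
    [22, 5, 1, 41, 0],
    [32, 5, 1, 41, 0],
    [32, 5, 1, 41, 0],
    [32, 5, 1, 20, 0]
  ]
}}

```text
t: 40.6
tcp_pos: [0.4769, 0.3146, 0.1455]
tcp_rot: [-1.62, -2.688, 0.008]
force: [-0.4, -0.7, 0.1]
opening: 0.0321
gripper_force: 0.0
```

Request:
{"method": "apply_moves", "body": {
  "commands": [
    [40, 0, 0, -40, 0],
    [40, 0, 0, -90, 0],
    [40, -45, -20, -100, 0],
    [40, -90, -40, -100, 0],
    [40, -135, -60, -100, 0],
    [40, -180, -80, -100, 0],
    [40, -225, -100, -100, 0],
    [40, -270, -110, -100, 0],
    [40, -300, -110, -100, 0],
    [40, -300, -110, -100, 0]
  ]
}}

```text
t: 41.6
tcp_pos: [0.5229, -0.0045, 0.2485]
tcp_rot: [1.627, 2.686, -0.001]
force: [-0.1, 0.7, 0.5]
opening: 0.0399
gripper_force: 0.0
```

```bash
python3 - <<'E'
from h import *
t=shot('top');s=shot('side')
cv2.imwrite('pics/p6.png',np.hstack([cv2.resize(cv2.cvtColor(c['frame'][y0:y0+h,x0:x0+h],cv2.COLOR_RGB2BGR),(400,400),interpolation=cv2.INTER_CUBIC) for c,x0,y0,h in((t,120,110,160),(s,175,90,150))]))
E
python3 go.py
```

```text
t 41.7 p [ 0.5218 -0.0013  0.2482] psi 27.7 tilt [ 0.001 -0.    -1.   ] q [-0.15 -0.04  1.77  0.    1.41 -0.64]
```

View pics/p6.png

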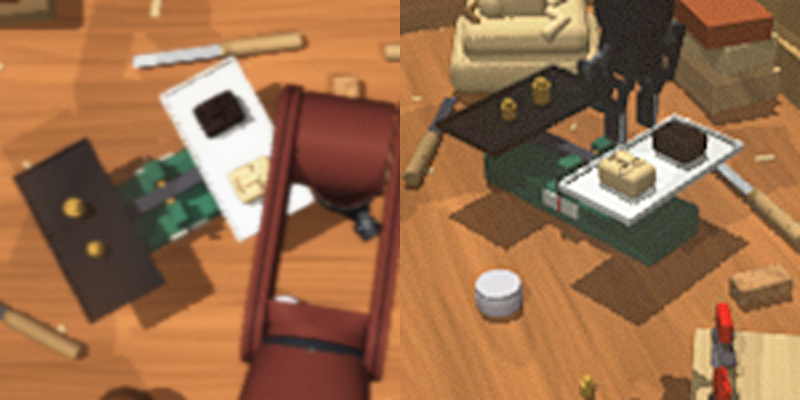

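Both weights stand in the black pan (left 75,207 and 95,248) and both masks are in the white pan. Next I clear the arm, let the beam settle, and compare pan pixels with the level start picture.

Request:
{"method": "apply_moves", "body": {
  "commands": [
    [40, -30, -20, -20, 0],
    [40, -60, -40, -40, 0],
    [40, -90, -60, -50, 0],
    [40, -120, -80, -50, 0],
    [40, -150, -100, -50, 0],
    [40, -150, -100, -50, 0],
    [40, -150, -100, -50, 0],
    [40, -150, -100, -50, 0],
    [40, -150, -100, -50, 0],
    [40, -150, -100, -50, 0]
  ]
}}

```text
t: 42.7
tcp_pos: [0.5037, -0.179, 0.2984]
tcp_rot: [1.619, 2.692, 0.0]
force: [0.0, 0.2, 1.0]
opening: 0.0404
gripper_force: 0.0
```

```bash
python3 - <<'E'
from h import *
import pickle
D=pickle.load(open('d0.pkl','rb'));s0=D['side'];s=shot('side');s2=shot('side');t=shot('top')
def hull(c,lo,hi,r):
    x0,y0,x1,y1=[int(a*.64) for a in r];h=cv2.inRange(cv2.cvtColor(c['frame'],cv2.COLOR_RGB2HSV),lo,hi)[y0:y1,x0:x1]
    n,l,st,ce=cv2.connectedComponentsWithStats(h);i=1+st[1:,4].argmax()
    p=np.argwhere(l==i)[:,::-1];return [(p[k]+[x0,y0]).tolist() for k in(p[:,0].argmin(),p[:,0].argmax(),p[:,1].argmin(),p[:,1].argmax())]
for n,a in(('white',((0,0,150),(180,50,255),(355,195,485,285))),('black',((0,0,0),(180,255,70),(290,165,400,215)))):
    for c in(s0,s,s2): print(n,hull(c,*a))
c0=np.array([.609,.1358,.108])
print('px per 13mm',proj(s,c0),proj(s,c0+[0,0,.013]))
cv2.imwrite('pics/p7.png',np.hstack([cv2.resize(cv2.cvtColor(f,cv2.COLOR_RGB2BGR),(400,400),interpolation=cv2.INTER_CUBIC) for f in(s['frame'][90:310,170:390],t['frame'][100:280,120:300])]))
E
```

```text
white [[235, 158], [306, 160], [278, 133], [259, 172]]
white [[235, 158], [272, 162], [256, 145], [258, 172]]
white [[235, 158], [272, 162], [256, 145], [260, 172]]
black [[188, 135], [253, 123], [232, 114], [188, 136]]
black [[188, 136], [253, 124], [230, 115], [188, 136]]
black [[188, 136], [253, 124], [231, 115], [188, 136]]
px per 13mm [270.  152.7] [270.1 149.3]
```

View pics/p7.png

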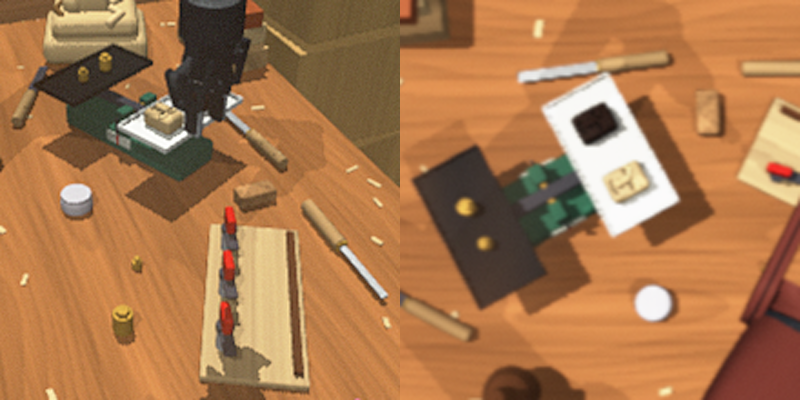

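The beam matches the level start to within 1 px (about 0.03 rad), and the masks, weights and knobs are all in place with the robot clear. Handing in.

```bash
python3 -c "
from cell import env;print(env.job_done())"
```

```text
the job is handed in; nothing more can be done
None
```

I handed the job in, and it gave no verdict: all three knobs are at their stops, the pale and dark masks (the only two on the board) lie face up in the white pan, w100 and w50 are in the black pan with w25 and w200 left on the bench, and the beam looks level to within about 0.03 rad.

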